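# Sort out the broken beater and press a sound one home in the mixer

### The job

One of the three beaters in the rack has lost a paddle: put it stem down into the steel pot and let go. Then take either sound beater, turn it to mesh its cross-shaped stem with the socket of the mixer's hub and push it fully home, collar flush on the hub, against the sprung ejector. Nothing locks it, so finish still gripping it and pressing it home; leave the other sound beater in the rack and the dip cups and can where they are.

Things in the scene. Friction and masses are not known exactly. Their poses are not given: they have to be found in the camera images.
- beater_a_grip (a point): Centre of the grip of a sound beater, which stands stem down in the rack at any yaw: square black grip 24 x 24 x 40 mm, its faces square to the beater's x and y. The point is 80 mm above the stem tip, 54 mm above the collar's underside, 20 mm below the beater's top. z is up along the stem, x along the paddles
- beater_a: The same sound beater; origin at its stem tip. Upward from the tip: cross-shaped stem 0-26 mm (four teeth on x and y, 20 mm tip to tip, 6 mm wide; lowest 4 mm slimmer, 18 x 4), round collar 26-30 mm (34 mm dia), paddles on x and -x at 30-54 mm (33 mm from the axis, 5 mm thick), 16 mm neck to 60 mm, grip 60-100 mm. 50 to 100 g
- beater_b_grip (a point): Centre of the grip of the other sound beater, identical to the first, in another hole of the rack
- beater_b: The other sound beater; origin at its stem tip
- beater_broken_grip (a point): Centre of the grip of the broken beater, in another hole of the rack: same sizes and axes as the sound ones, but it has only one paddle (on x), the other is broken off to a short stub
- beater_broken: The broken beater; origin at its stem tip. 70 g
- rack: White plastic block, 70 x 260 x 32 mm, fixed, long side along its y; three round holes (23.5 mm dia, 29 mm deep) at y = -90, 0, +90 mm, in any order of beaters. Origin at the centre of its underside. The beaters' collars rest on its top, stems in the holes
- hub_mouth (a point): Centre of the socket mouth in the top face of the mixer's hub, 79 mm above the worktop; z up, x and y along the slots of the cross-shaped socket (9 mm wide, 23 mm long). A stem enters in any of four positions a quarter turn apart. Home, the collar lies on this face, the grip centre 54 mm above it
- mixer_hub: Hub: steel drum 60 mm dia, 34 mm tall, on the mixer base (fixed grey box 150 x 140 x 45 mm); origin on its axis, 34 mm under the socket mouth; carries the ejector. It turns with about 0.06 N m of friction and stays where it is left
- mixer_ejector (a joint): Sprung ejector pin in the socket (m): 0 at rest, its top 20 mm below the mouth; grows as it is pressed, 0.006 with a beater home. Takes 3 N to start, 8 N when home; it lifts an unheld beater out again
- pot_in (a point): Centre of the inner floor of the open steel pot, a fixed thing: 4 mm above the worktop; rim 104 mm dia, 62 mm high, wall 3 mm, a small handle on two sides. A beater put in stem down leans on the rim, its grip standing out
- dip_white: White dip cup, 69 mm dia, 34 mm high, bystander; origin under its centre
- dip_red: Red dip cup, 69 mm dia, 34 mm high, bystander; origin under its centre
- can_1: Drinks can, 66 mm dia, 115 mm high, bystander; origin under its centre

How it is judged:
By the outcome, as a careful person would: the job done as asked, in the order asked, and still so for the second after the job is handed in, while the arm keeps its last pose, push and grip.
It also fails if it takes over 58 s, if anything falls off the work surface, if the arm or the gripper's body presses on something with over 40 N, if the wrist force passes 120 N, or if a joint passes its speed limit or range.

### The arm

A 6-joint arm with a two-finger parallel gripper is mounted at the origin on a cart in front of the work surface, level with it; the furniture and walls round the work are solid. World frame = base frame: x ahead of the robot, y to its left, z up, the work surface at z = 0. Lengths are in m, angles in rad, forces in N, time in s.
With the tool pointing down it reaches from about 0.35 to 1 m from the base axis. Payload 7.1 kg.
Tool frame: the origin (TCP) lies between the finger pads; the fingertips stand 22 mm ahead of it and the grasp point (between the pads) lies 3 mm ahead of it; z points along the fingers, y is the direction in which the jaws open and shut (so a half turn about z gives the same grasp; the last joint's range is limited). The gripper opens to 85 mm and grips with 20 to 120 N. Pads are 22 mm wide; open, the fingers measure 114 mm over their backs; the gripper's body (76 mm by 85 mm) begins 54 mm behind the grasp point. The pads swing forward as they close: fully open they stand 13 mm farther back than shut.
Start: joints at [1.201, 0.423, 1.63, -0, 1.089, -0.019], TCP at [0.215, 0.587, 0.253] pointing down, gripper open.
Joint ranges: [-3, 3], [-0.9, 2.11], [0.09, 2.58], [-1.31, 4.45], [0.11, 2.69], [-2.54, 2.54]. Speed limits (rad/s): [2.39, 2.39, 3.01, 3.14, 3.14, 3.14].

### API

Orientations are given as [roll, pitch, yaw] about the fixed x, y, z axes, in that order (R = Rz(yaw) Ry(pitch) Rx(roll)).
In Python, from cell import r gives the robot as it stands. Calls block until the motion is done:
- r.move_pose(position, orientation): joint-space move of the TCP to a pose.
- r.movel(position, orientation=None, velocity=0.15, max_force=None): straight line of the TCP; orientation=None keeps the orientation; velocity is the mean speed in m/s. With max_force (N) it stops when the force on the tool has changed by that much, and returns True; else False.
- r.move_j(angles): joint-space move.
- r.move_gripper(opening): finger opening in m; the grip force is fixed at half the most; returns when the fingers have stopped.
- r.sleep(seconds).
- r.inverse_kinematics(position, orientation): joint angles nearest the present ones, or None.
- r.observe(): the state.
- r.get_image(name): name is "scene" or "side" or "wrist"; returns the picture (400x640x3 uint8, blue, green, red); there is no depth.
- r.get_calibration(name): a dict with "fx", "fy", "cx", "cy" (pixels), "k1" (the pictures are not rectified: a ray, as slopes to the right and down, at radius r is drawn at 1 + k1 r^2 times it, then the intrinsics apply), "R" (3x3) and "t" (3): a world point X has camera coordinates R X + t; the wrist camera has in their place "T_tool_cam" (4x4, takes a point from camera to tool coordinates, whose origin is the TCP and whose axes are the flange's). Camera axes: x right, y down, z forward; pixel columns grow to the right and rows downward; lengths in m; the calibration is good to about 2 mm. A picture is of the moment at which its call begins: read the wrist's pose just before it. get_calibration takes no time and is no camera call.
A pose or a line that the arm cannot do raises r.PlanningError and nothing moves.
- r.close_job(): hands the job in, once; it reports no verdict.
The state is a dict: "time_s": time; "joints": joint angles; "qvel": joint speeds; "tau": joint torques, N m; "tool_pos": TCP position; "ee_rot": TCP orientation; "ft_force": force on the tool from outside, world axes, zero at the start; "wrist_torque": the same for the moment, N m; "width": finger opening in m.
Only numpy, scipy, OpenCV 4.12 (cv2) and the standard library are available. Lean on these libraries where they do the work, as an engineer would, in place of code of your own. Each camera call takes 0.05 s, during which the arm holds its last target. There are 200 camera calls.

## Working session

There is one attempt and no reset: what is moved stays moved. The work goes in short steps, each a Python script; the robot and the scene stay as the last script left them, time stands still between calls to the robot, and variables do not carry over. Pictures are saved under pics/ and viewed, about 8 in all and at most 12, crops included, and the job is handed in when it is done.

```bash
ls; mkdir -p pics; python3 - <<'E'
from cell import r
import cv2,numpy as np
for n in("scene","side"):
    cv2.imwrite(f"pics/{n}0.png",r.get_image(n)); c=r.get_calibration(n); print(n,{k:np.round(v,4).tolist() for k,v in c.items()})
print({k:np.round(v,4).tolist() for k,v in r.get_calibration("wrist").items()})
o=r.observe();print(o)
E
```

```text
pics
scene {'fx': 453.2094, 'fy': 453.2094, 'cx': 318.3, 'cy': 197.5267, 'k1': -0.007, 'R': [[0.6241, -0.7813, -0.0106], [-0.3821, -0.2933, -0.8764], [0.6816, 0.551, -0.4815]], 't': [-0.3412, 0.2737, 0.9623]}
side {'fx': 376.9489, 'fy': 376.9489, 'cx': 315.8725, 'cy': 201.1332, 'k1': -0.0508, 'R': [[-0.9918, -0.1268, -0.0151], [-0.0484, 0.4825, -0.8745], [0.1182, -0.8667, -0.4847]], 't': [0.5311, 0.1063, 0.9503]}
{'fx': 299.2307, 'fy': 299.2307, 'cx': 319.5924, 'cy': 197.5356, 'k1': -0.0085, 'T_tool_cam': [[0.0007, -0.9514, -0.308, 0.078], [1.0, 0.0007, -0.0, -0.0003], [0.0003, -0.308, 0.9514, -0.1211], [0.0, 0.0, 0.0, 1.0]]}
{'time_s': 0.1, 'joints': array([ 1.20102195e+00,  4.23767081e-01,  1.63062799e+00, -1.90638361e-05,
        1.08857913e+00, -1.90254963e-02]), 'qvel': array([ 1.77333802e-04, -8.70377567e-05, -1.66885532e-03,  2.85804778e-04,
        1.15282946e-03,  8.86902719e-04]), 'tau': array([-5.79178923e-04, -5.58419645e+01, -2.82446229e+01, -1.78900673e-04,
        2.92845449e-03,  4.23299821e-05]), 'tool_pos': array([0.21457724, 0.5865137 , 0.25261607]), 'ee_rot': array([-3.14021103e+00, -9.40840898e-06,  2.79085262e+00]), 'ft_force': array([-0.46935834,  0.76621757, -0.09900907]), 'wrist_torque': array([-0.0349686 , -0.02734793, -0.04862989]), 'width': 0.08536374644203419}
```

View pics/scene0.png

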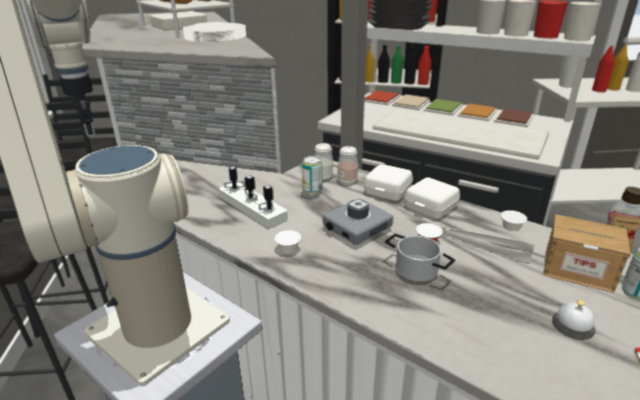

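View pics/side0.png

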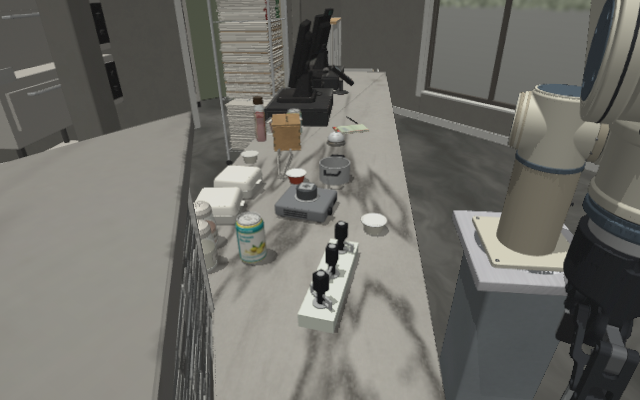

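The scene view shows three beaters around (233,175), (250,186) and (268,196), the hub top at (358,204) and the pot at (418,258). In the side view the grips are at (320,281), (332,254) and (341,231), the hub at (307,186) and the pot at (335,168).

```bash
cat >h.py <<'E'
from cell import r
import cv2,numpy as np
from scipy.spatial.transform import Rotation as Ro
def cam(n,st=None):
    c=r.get_calibration(n)
    if n!="wrist": return c,np.array(c["R"]),np.array(c["t"])
    T=np.array(c["T_tool_cam"]); M=np.eye(4); M[:3,:3]=Ro.from_euler("xyz",st["ee_rot"]).as_matrix(); M[:3,3]=st["tool_pos"]
    W=np.linalg.inv(M@T); return c,W[:3,:3],W[:3,3]
def ray(n,px,st=None):
    c,R,t=cam(n,st); K=np.array([[c["fx"],0,c["cx"]],[0,c["fy"],c["cy"]],[0,0,1]])
    p=cv2.undistortPoints(np.array([[px]],float),K,np.array([c["k1"],0,0,0,0.]))[0,0]
    d=R.T@np.array([*p,1]); return -R.T@t,d/np.linalg.norm(d)
def onz(n,px,z,st=None):
    o,d=ray(n,px,st); return o+d*(z-o[2])/d[2]
def tri(rays):
    A=sum(np.eye(3)-np.outer(d,d) for o,d in rays); b=sum((np.eye(3)-np.outer(d,d))@o for o,d in rays)
    return np.linalg.solve(A,b)
def proj(n,X,st=None):
    c,R,t=cam(n,st); p=R@X+t; s=p[:2]/p[2]; s=s*(1+c["k1"]*s@s); return s*[c["fx"],c["fy"]]+[c["cx"],c["cy"]]
def wpic(name):
    st=r.observe(); im=r.get_image("wrist"); cv2.imwrite("pics/"+name+".png",im); np.save("pics/"+name+".npy",{k:st[k] for k in("tool_pos","ee_rot")},allow_pickle=True); return im,st
def load(name): return np.load("pics/"+name+".npy",allow_pickle=True).item()
E
python3 - <<'E'
from h import *
np.set_printoptions(precision=4,suppress=True)
for nm,a,b,z in[("g1",(233,173),(320,281),.11),("g2",(250,184),(332,254),.11),("g3",(268,193),(341,231),.11),("hub",(358,204),(307,186),.079),("pot rim",(418,245),(335,163),.062),("can",(312,162),(249,219),.115),("white",(288,239),(374,219),.034),("red",(429,231),(296,174),.034)]:
    print(nm,tri([ray("scene",a),ray("side",b)]),onz("scene",a,z),onz("side",b,z))
a=cv2.imread("pics/scene0.png")[150:290,200:470]; cv2.imwrite("pics/c.png",cv2.resize(a,None,fx=2.9,fy=2.9,interpolation=2))
E
```

```text
g1 [0.4895 0.296  0.0864] [0.4595 0.2577 0.11  ] [0.485  0.3241 0.11  ]
g2 [0.4748 0.2046 0.0823] [0.4398 0.1638 0.11  ] [0.4708 0.2424 0.11  ]
g3 [0.4625 0.1182 0.0845] [0.4319 0.0844 0.11  ] [0.4588 0.1587 0.11  ]
hub [ 0.5764 -0.1162  0.0773] [ 0.5779 -0.1168  0.079 ] [ 0.5738 -0.109   0.079 ]
pot rim [ 0.5155 -0.3317  0.0619] [ 0.5242 -0.3308  0.062 ] [ 0.5112 -0.3207  0.062 ]
can [0.6736 0.1252 0.1058] [0.6573 0.1119 0.115 ] [0.6688 0.1391 0.115 ]
white [ 0.3826 -0.0289  0.0302] [ 0.3792 -0.0327  0.034 ] [ 0.3824 -0.0222  0.034 ]
red [ 0.6436 -0.3026  0.027 ] [ 0.6388 -0.3062  0.034 ] [ 0.6377 -0.2818  0.034 ]
```

```bash
python3 - <<'E'
from h import *
np.set_printoptions(precision=4,suppress=True)
r.move_pose([.475,.205,.235],[np.pi,0,2.99]); a,s=wpic("w1"); print(r.observe()["time_s"],s["joints"])
r.move_pose([.55,-.15,.24],[np.pi,0,2.6]); b,s=wpic("w2"); print(r.observe()["time_s"],s["joints"])
E
```

```text
1.8417 [ 0.3856  0.2901  1.8811  0.0002  0.9701 -1.0344]
3.25 [-0.2855  0.3592  1.7647  0.0003  1.0181 -1.3161]
```

View pics/w1.png

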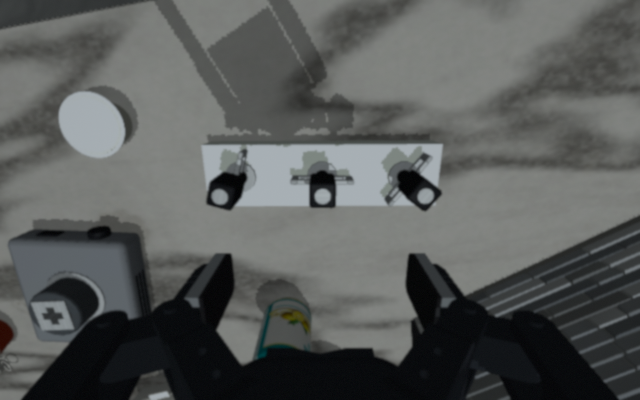

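View pics/w2.png

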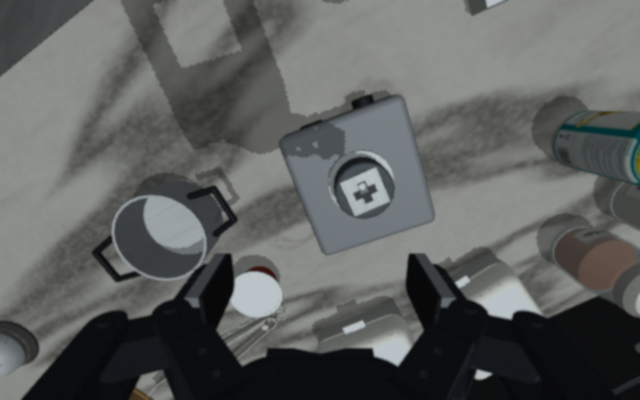

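w1 shows the grips at about (222,195), (322,195) and (424,194). The left one, at the y≈0.118 end, seems to have only one paddle. w2 shows the hub cross at (365,191) and the pot rim centred near (160,236). I'll enlarge both.

```bash
python3 - <<'E'
from h import *
a=cv2.imread("pics/w1.png")[135:220,195:455]; b=cv2.imread("pics/w2.png")[145:230,315:415]
A=cv2.resize(a,None,fx=3,fy=3,interpolation=2); B=cv2.resize(b,None,fx=4,fy=4,interpolation=2); 
o=np.zeros((600,800,3),np.uint8); o[:255,:780]=A; o[258:598,:400]=B; cv2.imwrite("pics/c1.png",o)
E
```

```text
(no output)
```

View pics/c1.png

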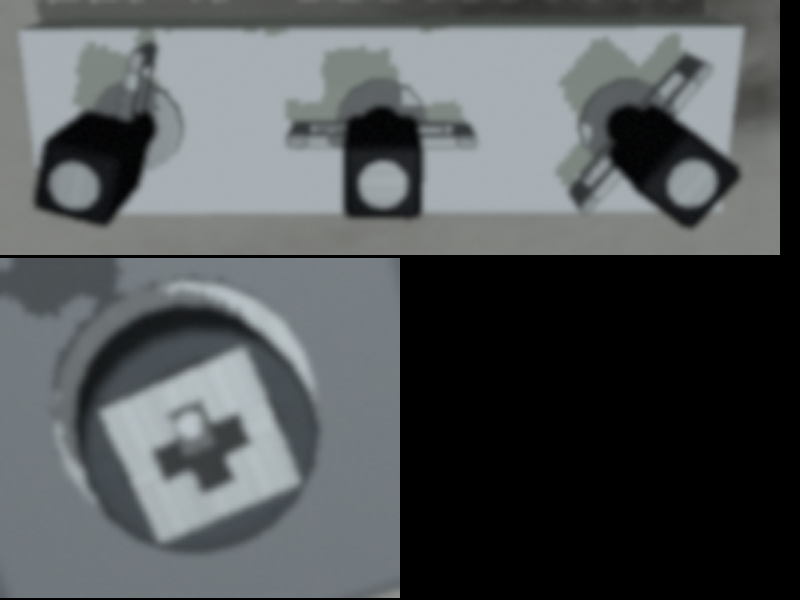

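The left beater (w1 crop, paddle only at (147,50)) is the broken one, while the middle and right ones have two paddles each. The hub's white square has crop corners (100,408), (247,347), (300,487) and (160,545), with the cross in line with its sides.

```bash
cat >>h.py <<'E'
def c2p(u,v,f,x0,y0): return ((u+.5)/f-.5+x0,(v+.5)/f-.5+y0)
E
python3 - <<'E'
from h import *
np.set_printoptions(precision=4,suppress=True)
s1,s2=load("w1"),load("w2")
A=lambda u,v,z:onz("wrist",c2p(u,v,3,195,135),z,s1)
B=lambda u,v,z:onz("wrist",c2p(u,v-258,4,315,145),z,s2)
for n,p in(("L",(74,186)),("M",(383,185)),("R",(692,183))): print(n,A(*p,.106))
ang=lambda d:np.degrees(np.arctan2(d[1],d[0]))
print("L edge",ang(A(107,223,.106)-A(37,207,.106)),np.linalg.norm(A(107,223,.106)-A(37,207,.106)))
print("L padd", ang(A(150,48,.058)-A(74,186,.106)))
print("M edge",ang(A(421,214,.106)-A(346,214,.106)),"padd",ang(A(475,130,.048)-A(290,130,.048)))
print("R edge",ang(A(738,175,.106)-A(690,226,.106)),"padd",ang(A(700,67,.048)-A(580,197,.048)))
c=[B(*p,.079) for p in((100,408),(247,347),(300,487),(160,545))]
print("hub",np.mean(c,0),[(round(ang(c[(i+1)%4]-c[i]),1),np.linalg.norm(c[(i+1)%4]-c[i]).round(4)) for i in range(4)], B(202,447,.079))
print("rack y",ang(A(745,28,.032)-A(18,30,.032)),np.linalg.norm(A(745,28,.032)-A(18,30,.032)))
print("pot",onz("wrist",(160,236),.062,s2),[onz("wrist",p,.062,s2)for p in((112,222),(207,248),(172,194),(150,279))])
E
```

```text
L [0.4641 0.1182 0.106 ]
M [0.4773 0.2077 0.106 ]
R [0.4902 0.2972 0.106 ]
L edge 67.45009450659582 0.020851064857357157
L padd 149.2067121589797
M edge 81.38930161701093 padd 81.3908408091581
R edge 133.54114146449942 padd 132.51247398849088
hub [ 0.5797 -0.1146  0.079 ] [(np.float64(82.5), np.float64(0.0381)), (np.float64(-7.6), np.float64(0.0386)), (np.float64(-96.6), np.float64(0.0376)), (np.float64(173.0), np.float64(0.0392))] [ 0.5794 -0.1144  0.079 ]
rack y 81.54909431446823 0.261325232596516
pot [ 0.5141 -0.332   0.062 ] [array([ 0.4744, -0.366 ,  0.062 ]), array([ 0.5524, -0.2965,  0.062 ]), array([ 0.4833, -0.2895,  0.062 ]), array([ 0.5503, -0.3777,  0.062 ])]
```

All sizes check: hole spacing 90.5 mm, rack 261 mm, pot rim 104 mm, hub yaw about −7.3° and middle beater yaw about −8.6° (both mod 90°). Next is the broken beater.

```bash
python3 - <<'E'
from h import *
np.set_printoptions(precision=4,suppress=True)
T=lambda *a:print(round(r.observe()["time_s"],2),*a)
yaw=np.radians(67.5); o=[np.pi,0,yaw]; x,y=.4641,.1182
r.move_pose([x,y,.18],o); T(r.observe()["joints"])
hit=r.movel([x,y,.093],o,.12,max_force=15); T(hit,r.observe()["tool_pos"])
if not hit:
    r.move_gripper(0.01); st=r.observe(); T("w",st["width"],st["ft_force"])
    if .018<st["width"]<.03:
        r.movel([x,y,.2],o,.2); st=r.observe(); T("lift",st["width"],st["ft_force"])
        y2=.37; d=np.radians(90)+y2
        p=[.5151+.012*np.cos(d),-.3324+.012*np.sin(d)]
        r.move_pose([*p,.2],[np.pi,0,y2]); T(r.observe()["joints"],r.observe()["width"])
        cv2.imwrite("pics/s1.png",r.get_image("scene")); 
        im,_=wpic("w3")
E
```

```text
4.94 [ 0.2246  0.3206  2.0015 -0.0001  0.819   0.6165]
5.82 False [0.4645 0.1182 0.0934]
6.4 w 0.023450582378692506 [-0.1581  0.9116  2.1922]
7.08 lift 0.023651838082597305 [ 0.7038  0.5852 -0.8769]
8.71 [-0.5795  0.456   1.7189  0.0003  0.9674  0.6197] 0.023112100666207825
```

View pics/w3.png

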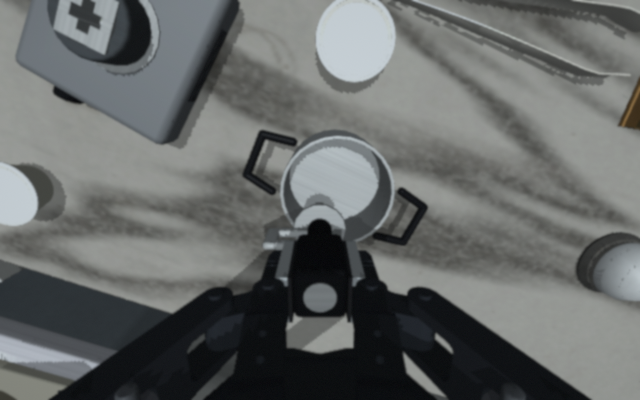

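The broken beater is held over the pot at (335,190). Its single paddle points left at (275,240), as planned. Lowering and releasing it.

```bash
python3 - <<'E'
from h import *
np.set_printoptions(precision=4,suppress=True)
T=lambda *a:print(round(r.observe()["time_s"],2),*a)
st=r.observe(); p=st["tool_pos"]
hit=r.movel([p[0],p[1],.094],None,.1,max_force=6); q=r.observe(); T(hit,q["tool_pos"],q["ft_force"])
if q["tool_pos"][2]<.105:
    r.move_gripper(.06); r.movel([p[0],p[1],.2],None,.2); T(r.observe()["width"])
    # look at middle beater from grasp yaw
    yaw=np.radians(81.4); r.move_pose([.4773,.2077,.2],[np.pi,0,yaw]); T(r.observe()["joints"])
    im,_=wpic("w4"); s=r.get_image("side"); sc=r.get_image("scene")
    o=np.zeros((600,800,3),np.uint8)
    o[:300,:400]=cv2.resize(sc[190:290,350:483],(400,300),interpolation=2)
    o[:300,400:]=cv2.resize(s[135:235,280:413],(400,300),interpolation=2)
    o[300:,:480]=cv2.resize(im[125:325,160:480],(480,300),interpolation=2)
    cv2.imwrite("pics/c2.png",o)
E
```

```text
9.6 True [ 0.511  -0.3207  0.1154] [ 1.6263 -4.0485 -3.4993]
```

It stopped at z=0.115 with a sideways −y force, so the paddle edge probably met the wall. I'll back up and move it to the pot centre.

```bash
python3 - <<'E'
from h import *
np.set_printoptions(precision=4,suppress=True)
T=lambda *a:print(round(r.observe()["time_s"],2),*a)
p=[.5165,-.3345]
r.movel([*r.observe()["tool_pos"][:2],.14],None,.1); r.movel([*p,.14],None,.1); T(r.observe()["ft_force"])
hit=r.movel([*p,.094],None,.08,max_force=8); q=r.observe(); T(hit,q["tool_pos"],q["ft_force"],q["width"])
if q["tool_pos"][2]<.103:
    r.move_gripper(.06); r.movel([*p,.2],None,.2); T(r.observe()["width"])
    yaw=np.radians(81.4); r.move_pose([.4773,.2077,.2],[np.pi,0,yaw]); T(r.observe()["joints"])
im,_=wpic("w4"); s=r.get_image("side"); sc=r.get_image("scene")
o=np.zeros((600,800,3),np.uint8)
o[:300,:400]=cv2.resize(sc[190:290,350:483],(400,300),interpolation=2)
o[:300,400:]=cv2.resize(s[135:235,280:413],(400,300),interpolation=2)
o[300:,:480]=cv2.resize(im[125:325,160:480],(480,300),interpolation=2)
cv2.imwrite("pics/c2.png",o)
E
```

```text
10.28 [ 0.4658  0.2157 -1.3029]
11.01 False [ 0.5166 -0.3346  0.0939] [-0.0037 -0.364   0.0667] 0.023458393448025822
12.13 0.059890228458076046
14.09 [ 0.3862  0.3447  1.9008 -0.0002  0.896   0.5377]
```

View pics/c2.png

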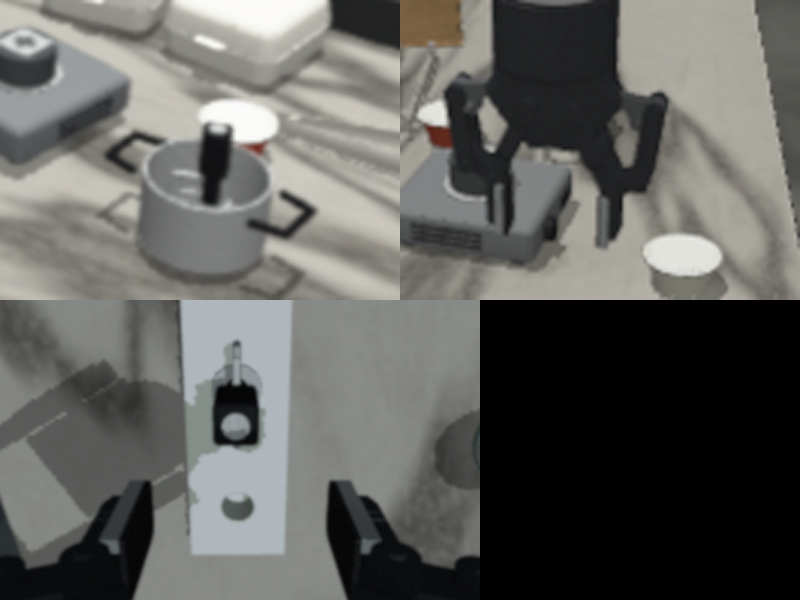

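The broken beater stands stem down in the pot with its grip out. Now I'll look at the hub from the same relative geometry, so the calibration offset cancels between grasp and insertion.

```bash
python3 - <<'E'
from h import *
r.move_pose([.5796,-.1145,.173],[np.pi,0,np.radians(82.75)]); b,s=wpic("w5"); print(r.observe()["time_s"],s["joints"])
a=cv2.imread("pics/w4.png")
o=np.hstack([cv2.resize(i[160:250,270:370],None,fx=4,fy=4,interpolation=2) for i in(a,b)]); cv2.imwrite("pics/c3.png",o)
E
```

```text
15.575 [-2.13812606e-01  4.75243136e-01  1.76312153e+00  3.44161422e-04
  9.03431459e-01 -8.81118218e-02]
```

View pics/c3.png

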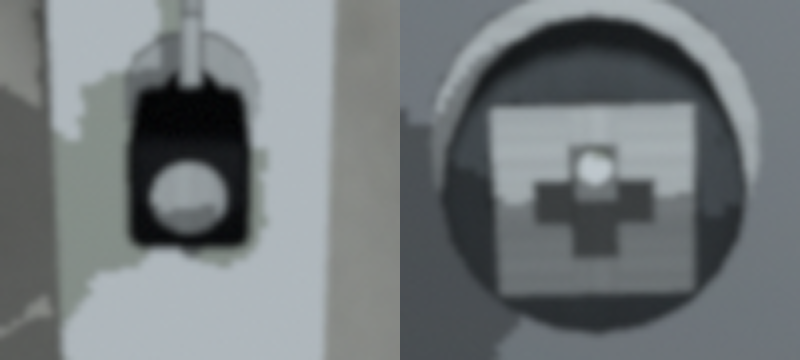

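In c3 the beater's top disc is at crop (189,198). The cross centre is at (194.5,201) in the right half, and the square's corners are (490,108), (695,103), (695,291) and (498,296).

```bash
python3 - <<'E'
from h import *
np.set_printoptions(precision=4,suppress=True)
s4,s5=load("w4"),load("w5")
print("tool",s4["tool_pos"],s5["tool_pos"])
f=lambda s,u,v,z:onz("wrist",c2p(u,v,4,270,160),z,s)
print("beater",f(s4,189,198,.106),"hub",f(s5,194.5,201,.079))
c=[f(s5,u-400,v,.079) for u,v in((490,108),(695,103),(695,291),(498,296))]
print(np.mean(c,0),[np.degrees(np.arctan2(*(c[(i+1)%4]-c[i])[1::-1])).round(2) for i in range(4)],[np.linalg.norm(c[(i+1)%4]-c[i]).round(4) for i in range(4)])
e=[f(s4,u,v,.106) for u,v in((129,243),(248,243))];print(np.degrees(np.arctan2(*(e[1]-e[0])[1::-1])))
E
```

```text
tool [0.4778 0.2071 0.2   ] [ 0.5795 -0.1136  0.173 ]
beater [0.4766 0.2067 0.106 ] hub [ 0.5793 -0.1147  0.079 ]
[ 0.5792 -0.1149  0.079 ] [np.float64(-5.72), np.float64(-95.77), np.float64(174.42), np.float64(83.55)] [np.float64(0.0383), np.float64(0.0383), np.float64(0.0387), np.float64(0.0384)]
-8.639892068268386
```

```bash
python3 - <<'E'
from h import *
np.set_printoptions(precision=4,suppress=True)
T=lambda *a:print(round(r.observe()["time_s"],2),*a)
o=[np.pi,0,np.radians(81.4)]; x,y=.4768,.2070; hx,hy=.5793,-.1148; oh=[np.pi,0,np.radians(83.5)]
r.move_gripper(.075)
r.move_pose([x,y,.18],o)
hit=r.movel([x,y,.093],o,.12,max_force=15); r.sleep(.2); T(hit,r.observe()["tool_pos"])
assert not hit
r.move_gripper(.01); st=r.observe(); T("w",st["width"],st["ft_force"]); assert .018<st["width"]<.03
r.movel([x,y,.22],o,.2); T(r.observe()["width"],r.observe()["ft_force"])
r.move_pose([hx,hy,.22],oh); r.movel([hx,hy,.174],oh,.1); r.sleep(.3); st=r.observe(); T(st["tool_pos"],st["ee_rot"],st["ft_force"])
hit=r.movel([hx,hy,.158],oh,.04,max_force=5); st=r.observe(); T(hit,st["tool_pos"],st["ft_force"],st["wrist_torque"])
wpic("w6"); cv2.imwrite("pics/s6.png",cv2.resize(r.get_image("scene")[150:250,300:420],None,fx=4,fy=4,interpolation=2))
E
```

```text
18.23 False [0.4773 0.2072 0.0938]
18.73 w 0.022827764130527478 [-0.7736 -0.2968  2.7072]
19.52 0.023273115807117366 [ 0.4439 -1.5819 -0.5193]
21.7 [ 0.5796 -0.1149  0.1746] [3.1405 0.0001 1.4573] [ 0.0968 -0.0582 -0.8347]
22.25 False [ 0.5792 -0.1148  0.1576] [-0.0917 -0.5238 -0.7495] [-0.0101 -0.0143 -0.029 ]
```

The tip is 7 mm into the socket with no contact force. Now pressing home.

```bash
python3 - <<'E'
from h import *
np.set_printoptions(precision=4,suppress=True)
T=lambda *a:print(round(r.observe()["time_s"],2),*a)
hx,hy=.5793,-.1148; oh=[np.pi,0,np.radians(83.5)]
for z,f in((.149,6),(.136,22)):
    hit=r.movel([hx,hy,z],oh,.03,max_force=f); r.sleep(.3); st=r.observe(); T(hit,st["tool_pos"],st["ft_force"],st["wrist_torque"],st["width"])
    if hit and z>.14: break
a=r.get_image("scene"); b=r.get_image("side"); w,_=wpic("w7")
o=np.zeros((600,800,3),np.uint8)
o[:300,:400]=cv2.resize(a[155:230,310:410],(400,300),interpolation=2); o[:300,400:]=cv2.resize(b[135:210,260:360],(400,300),interpolation=2); o[300:,:480]=cv2.resize(w[125:325,160:480],(480,300),interpolation=2)
o[300:,480:]=cv2.resize(a[215:290,370:450],(320,300),interpolation=2)
cv2.imwrite("pics/c7.png",o)
E
```

```text
23.1 False [ 0.5794 -0.1148  0.1491] [-0.1247 -0.0504 -0.8207] [-0.0087 -0.0297  0.001 ] 0.02305960452517204
23.78 True [ 0.5798 -0.1149  0.1401] [-1.7969  1.1722  7.6357] [0.1041 0.3523 0.0378] 0.023480180872811805
```

View pics/c7.png

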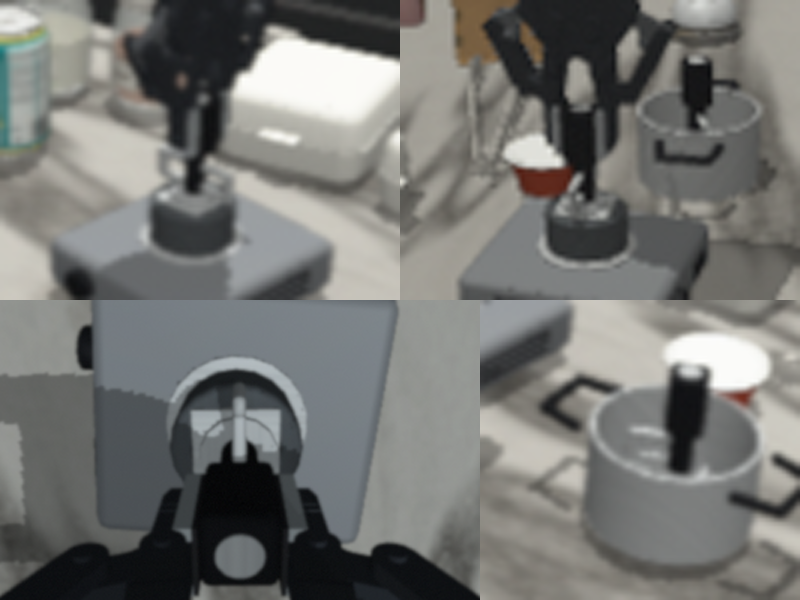

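The beater is seated: TCP z is 0.1401 against an expected 0.140, and the collar is on the hub face. The held force relaxed to about 8 N, barely the spring's force, so I'll press harder in small steps.

```bash
python3 - <<'E'
from h import *
np.set_printoptions(precision=4,suppress=True)
hx,hy=.5793,-.1148; oh=[np.pi,0,np.radians(83.5)]
z=.140
for i in range(10):
    z-=.0006; r.movel([hx,hy,z],oh,.02); r.sleep(.2); st=r.observe(); print(round(z,4),st["tool_pos"],st["ft_force"],st["wrist_torque"],st["width"])
    if st["ft_force"][2]>20: break
r.sleep(1.5); st=r.observe(); print(st["time_s"],st["tool_pos"],st["ft_force"],st["joints"])
E
```

```text
0.1394 [ 0.5798 -0.1149  0.1401] [-1.5789  0.2698  8.9104] [0.0467 0.3575 0.0122] 0.023469028854009095
0.1388 [ 0.5799 -0.1149  0.14  ] [-3.0983  0.0566 12.6639] [0.1064 0.6805 0.0695] 0.02326256394000747
0.1382 [ 0.5799 -0.115   0.14  ] [-4.7826  0.7877 17.8195] [ 0.2169  1.0053 -0.0001] 0.023123530328705417
0.1376 [ 0.5799 -0.1149  0.14  ] [-7.9018  1.0657 23.8231] [ 0.2654  1.329  -0.0168] 0.02361388450115465
27.2333 [ 0.5799 -0.115   0.14  ] [-7.2984  1.1514 23.3638] [-0.2158  0.5229  1.7785 -0.0001  0.8386 -0.1024]
```

The stop is rigid at z=0.1400 and the push is steady at about 23 N, well above the 8 N spring and under the 40 N limit. Handing in.

```bash
python3 -c "
from cell import r
r.close_job(); print(r.observe()['time_s'])"
```

```text
the job is handed in; nothing more can be done
the job is handed in; nothing more can be done
```

The broken beater is in the pot, and the middle sound beater is pressed home in the mixer hub, still gripped. I handed the job in at about 27 s of the 58 s allowed.

- **Broken beater:** I took it from the hole at the rack's right-hand end (y ≈ 0.12) and released it stem down in the pot. On the first lowering its paddle caught the pot wall with about 6 N, so I lifted, moved to the pot centre and lowered again without contact. In the last pictures its grip stands out of the pot; it looked almost upright rather than clearly leaning.
- **Sound beater:** I turned the middle beater to the hub's measured yaw, and it went into the socket with no side force. It stopped hard at TCP height 0.1400 m, against 0.140 m predicted for the collar on the hub. The push held steady at about 23 N over 1.5 s, and the last picture showed the collar on the hub face.
- **Not fully checked:** There was also a side force of about 7 N while pressing. I judged the collar flush from the height, the hard stop and the picture only, as the ejector position can't be read directly. I did not take a last close look at the other sound beater or the can, but nothing in the arm's path came near them. The arm's forces showed no contact apart from that pot-wall touch and the pressing at the hub.

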